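# Lid and hasp of the stall's incense chest

### The arm

A 6-joint arm with a two-finger parallel gripper is mounted at the origin on the work surface. World frame = base frame: x ahead of the robot, y to its left, z up, the work surface at z = 0. Lengths are in m, angles in rad, forces in N, time in s.
With the tool pointing down it reaches from about 0.35 to 0.925 m from the base axis. Payload 6.4 kg.
Tool frame: the origin (TCP) lies on the centre line of the jaws, within the pads' length; the fingertips stand 11 mm ahead of it and the grasp point (between the pads) lies 8 mm behind it; z points along the fingers, y is the line along which they close (so a half turn about z gives the same grasp; the last joint's range is limited). The gripper opens to 85 mm and grips with 20 to 120 N. Pads are 22 mm wide; open, the fingers measure 114 mm over their backs; the gripper's body (76 mm by 85 mm) begins 54 mm behind the grasp point. The pads swing forward as they close: fully open they stand 13 mm farther back than shut.
Start: joints at [0.95, 0.245, 1.558, -0, 1.339, -0.174], TCP at [0.281, 0.586, 0.242] pointing down, gripper open.
Joint ranges: [-3.13, 3.13], [-1.02, 2.26], [0.13, 2.54], [-0.95, 4.09], [0.21, 2.88], [-2.74, 2.74]. Speed limits (rad/s): [2.57, 2.57, 3.14, 3.14, 3.14, 3.14].

### API

Orientations are given as [roll, pitch, yaw] about the fixed x, y, z axes, in that order (R = Rz(yaw) Ry(pitch) Rx(roll)).
In Python, from workcell import manip gives the robot as it stands.
- The arm moves only by the tool carry_out, never from a script. Its argument "series" is a list of rows, each a list of 7 numbers: the turn, a rotation vector about the tool's x, y, z in degrees, then the shift along the tool's x, y, z in mm, then the finger opening in mm, from 0 to 85.4. In form: [[ax, ay, az, tx, ty, tz, claw], ...]. A call has 1 to 5 rows; each row shifts and turns the commanded pose from where the row before left it, along the tool's axes as they then stand; what a row does not reach is not made up. A row lasts 1/10 s, in which the tool goes at most 50 mm and 8.59 degrees, less where a joint would pass 70% of its speed; a pose out of reach is approached as far as the arm can. A call is refused whole if a number of a shift passes 50 or a number of a turn 8.59, either way. A call with a gripper value outside its range is refused whole. The fingers move at their own pace and stop on an object; "squeeze" is the grip in N (left out, the last holds). Time passes only in rows, so rows that do not move let the fingers close. It gives the time, the measured TCP pose, the force, the opening and the grip force at its end, in the units of the state.
- manip.get_state(): the state, without advancing time (a new reading comes with each control period).
- manip.read_camera(name): name is "side" or "top" or "wrist"; returns (picture, depth): 420x560x3 uint8, red, green, blue; 420x560 float32, m along the optical axis (not along the pixel's ray), 0 where there is no reading.
- manip.camera_info(name): a dict with "fx", "fy", "cx", "cy" (pixels), "rvec" (rotation vector, rad) and "tvec" (3), from world to camera coordinates, as OpenCV has them. Camera axes: x right, y down, z forward; pixel columns grow to the right and rows downward; lengths in m; the calibration is good to about 2 mm. A picture is of the moment at which its call begins: read the wrist's pose just before it. camera_info takes no time and is no camera call; for the wrist camera it gives the pose at the moment of the call.
- manip.close_job(): hands the job in; it is judged then, once.
The state is a dict: "t": time; "q": joint angles; "dq": joint speeds; "tau": joint torques, N m; "ee_pos": TCP position; "ee_rot": TCP orientation; "force": force on the tool from outside, world axes, zero at the start; "torque": the same for the moment, N m; "opening": finger opening in m; "grasp_force": force on a finger pad.
Only numpy, scipy, OpenCV 4.12 (cv2) and the standard library are available. Lean on these libraries where they do the work, as an engineer would, in place of code of your own. Each camera call takes 0.05 s, during which the arm holds its last target. There are 200 camera calls.

### The job

Close up the open incense chest on the stall counter. Take its wooden lid out of the slotted rack and lay it flat on the bare counter, handle up, and let go; then pick it up again, set it fully home in the chest's mouth with its staple at the hasp's end, and swing the hasp down flat so that the staple stands through its slot. Leave the burner, the bowl and the jar where they are.

Things in the scene. Friction and masses are not known exactly. Their poses are not given: they have to be found in the camera images.
- chest: Open wooden chest, fixed to the counter, 139 (x) x 209 (y) x 90 mm high, no lid on. Origin: centre of its underside; z up, x along its short side, y along its long side towards the hasp's end. Its mouth is a recess 115 (x) x 185 (y) mm and 12 mm deep with a 12 mm wide rim around; at the recess's foot runs a 12 mm wide ledge that the lid rests on, flush with the rim.
- chest_seat (a point): Centre of the chest's mouth at the height of the ledge, 78 mm above the counter; axes as the chest's. The lid's origin belongs here, with the lid's axes along the chest's.
- hasp_hinge (a point): Middle of the hasp's hinge line (which runs along the chest's x), at chest x 0, y +99, z 93 mm; axes as the chest's.
- hasp (a joint): Hinge angle of the steel hasp, rad. 0: flat, strap pointing along the chest's -y over the mouth, 1.5 mm above the rim; pi/2: upright; at the start 1.65 to 2.1, leaning out past the chest's end; stop at 2.4. The hinge is a little stiff (about 0.03 N m): the strap stays where it is left.
- hasp_end (a point): Middle of the hasp strap's free end, 79 mm from the hinge. The strap is 36 mm wide and 3 mm thick; its last part, from 55 to 79 mm from the hinge, is a solid tongue.
- hasp_slot (a point): Centre of the hasp's slot, 40 mm from the hinge; the slot is 14 mm wide and 30 mm long (along the strap). The strap bears on the staple, or on the handle, if the lid is not home or is the wrong way round.
- lid: Loose wooden lid, a board 110 (x) x 180 (y) x 12 mm (z), about 0.2 kg. Origin: centre of its underside; z points out of the face with handle and staple. At the start it stands on a long edge in the rack (its x pointing down, its z and so the handle pointing away from the robot), its upper edge 122 mm above the counter.
- lid_edge (a point): Middle of the lid's long edge at lid x -55 mm, halfway through the thickness: the upper edge while it stands in the rack. The board is 12 mm thick there and bare for 45 mm below this edge.
- lid_handle (a point): Centre of the wooden handle on the lid, at lid (0, -20, 26) mm: a bar 18 wide (lid x), 50 long (lid y), rising 28 mm above the lid's upper face to 40 mm above the underside.
- lid_catch (a point): Foot of the steel staple on the lid's upper face, at lid (0, 59, 12) mm: a loop 5 wide (lid x), 22 long (lid y), 16 mm high.
- rack: Fixed wooden rack, base 90 (x) x 120 (y) x 12 mm high, with two upright cheeks 18 mm thick, 120 long, up to 45 mm above the counter and 14 mm apart; the lid stands in the slot between them, on the base. Origin: centre of its underside; x across the slot, y along it.
- burner: Terracotta incense burner, 80 mm across, 90 mm high; origin at the centre of its foot. Bystander.
- bowl: Terracotta bowl, 100 mm across, 50 mm high; origin at the centre of its foot. Bystander.
- jar: Amber jar with a brass cap, 64 mm across, 100 mm high; origin at the centre of its foot. Bystander.

How it is judged:
On the way, in this order (a step that is already met when the one before it is completed fails the run):
1. the lid lies flat on the counter, handle up, let go and at rest (height (world z) of lid below 0.006 m and angle between lid's own z axis and vertical below 0.08 rad and contact force between the fingers and lid below 0.05 N and linear speed of lid below 0.02 m/s), for 0.2 s.
2. the lid is home in the chest's mouth while the hasp is still up (z of lid in the frame of chest_seat between -0.003 and 0.003 m and horizontal distance between lid and chest_seat below 0.006 m and angle between lid's own z axis and vertical below 0.04 rad and value of joint hasp above 0.5 rad), for 0.2 s.
3. the hasp lies flat with the staple through its slot (z of lid in the frame of chest_seat between -0.003 and 0.003 m and horizontal distance between lid and chest_seat below 0.006 m and angle between lid's own z axis and vertical below 0.04 rad and value of joint hasp below 0.08 rad), for 0.2 s.
At the end, for the whole second after the job is handed in: The lid lies home in the chest's mouth (underside within 3 mm of the ledge's height, within 6 mm of centre, within 0.04 rad of level), the hasp is down to within 0.08 rad of flat with its slot within 8 mm of the staple, and all is let go and at rest (all of step 3 and horizontal distance between lid_catch and hasp_slot below 0.008 m and linear speed of lid below 0.02 m/s and contact force between the fingers and lid below 0.05 N); the robot touches nothing.
It fails at once if the burner was moved by more than 30 mm or tipped (distance of burner from where it was at the start of the episode above 0.03 m or angle between burner's own z axis and vertical above 0.5 rad).
It fails at once if the bowl was moved by more than 30 mm or tipped (distance of bowl from where it was at the start of the episode above 0.03 m or angle between bowl's own z axis and vertical above 0.5 rad).
It fails at once if the jar was moved by more than 30 mm or tipped (distance of jar from where it was at the start of the episode above 0.03 m or angle between jar's own z axis and vertical above 0.5 rad).
It also fails if it takes over 67 s, if anything falls off the work surface, if the arm or the gripper's body presses on something with over 40 N, if the wrist force passes 120 N, or if a joint passes its speed limit or range.

## Working session

There is one attempt and no reset: what is moved stays moved. The work goes in short steps, Python scripts to look and compute and a tool call to move; the robot and the scene stay as the last step left them, time stands still between calls to the robot, and variables do not carry over. Pictures are saved under pics/ and viewed, at most 13 in all, crops included, and the job is handed in when it is done.

Besides the shell and the picture viewer there is one more tool, called as name(argument=value, ...) on one line, values as JSON. carry_out: Moves the arm, as the interface text tells. Its arguments: {"type":"object","properties":{"series":{"type":"array"},"squeeze":{"type":"number"}},"required":["series"]}

```bash
mkdir -p pics; cat > h.py <<'E'
import numpy as np,cv2
from scipy.spatial.transform import Rotation as R
from workcell import manip
def snap(n):
    ci=manip.camera_info(n); im,d=manip.read_camera(n)
    return im,d,ci
def cloud(d,ci):
    v,u=np.mgrid[:d.shape[0],:d.shape[1]]
    p=np.stack([(u-ci['cx'])/ci['fx']*d,(v-ci['cy'])/ci['fy']*d,d],-1)
    M=cv2.Rodrigues(np.array(ci['rvec'],float))[0]
    return (p-np.array(ci['tvec']).ravel())@M
def ray(ci,u,v,z):
    M=cv2.Rodrigues(np.array(ci['rvec'],float))[0]
    c=-M.T@np.array(ci['tvec']).ravel(); r=M.T@np.array([(u-ci['cx'])/ci['fx'],(v-ci['cy'])/ci['fy'],1])
    return c+r*(z-c[2])/r[2]
E
python3 - <<'E'
from h import *
s=manip.get_state();print(s)
for n in('top','side'):
    im,d,ci=snap(n); np.savez(n+'0.npz',im=im,d=d,**{k:np.array(x) for k,x in ci.items()})
    cv2.imwrite(f'pics/{n}0.png',im[...,::-1]);print(n,ci,(d>0).mean())
E
```

```text
{'t': 0.0, 'q': array([ 9.49901170e-01,  2.45843725e-01,  1.55904349e+00, -4.28232026e-05,
        1.33868409e+00, -1.74121021e-01]), 'dq': array([-0.00075042,  0.00010312, -0.00168015, -0.0012387 , -0.0008896 ,
        0.00222518]), 'tau': array([ 9.16557401e-04, -4.29494369e+01, -3.26135552e+01, -1.52486808e-05,
        5.28443721e-03,  6.67979208e-06]), 'ee_pos': array([0.28053063, 0.58573925, 0.24114549]), 'ee_rot': array([-3.13963671e+00, -3.01760686e-04,  2.69482812e+00]), 'force': array([-0.11431424, -0.76707654,  0.29627468]), 'torque': array([ 0.01406891,  0.02415762, -0.03655496]), 'grasp_force': 0.0, 'opening': 0.08524840589537319}
top {'fx': 380.44733522692496, 'fy': 380.44733522692496, 'cx': 275.2142279381884, 'cy': 203.09874936346537, 'rvec': array([ 2.16690345, -2.17966685,  0.05867406]), 'tvec': array([0.05414248, 0.63715217, 0.99758308])} 0.9961692176870748
side {'fx': 437.0366622506831, 'fy': 437.0366622506831, 'cx': 280.8377787771628, 'cy': 207.9474264589059, 'rvec': array([ 2.288724  , -0.96814141,  0.33773553]), 'tvec': array([-0.39355732,  0.41867792,  0.72992856])} 0.9959821428571428
```

View pics/top0.png

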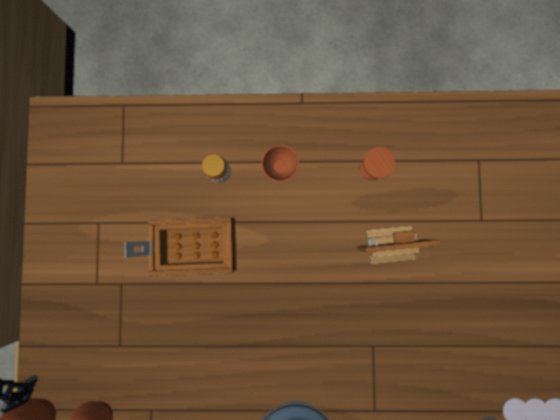

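View pics/side0.png

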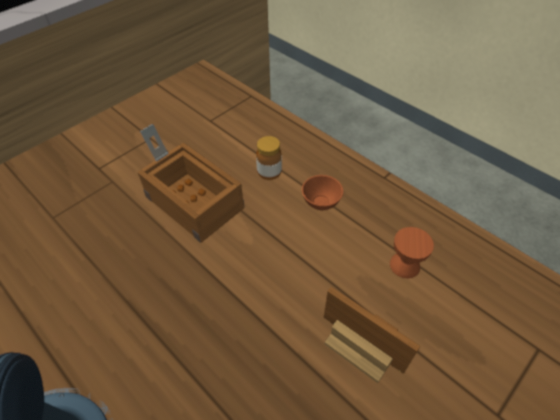

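The top view shows the chest at about (191,245) with its hasp on the left (+y) at (138,249). The rack and lid are near (395,245), with the staple on the left at (373,240). The jar, bowl and burner are at (214,166), (281,162) and (378,163). The lid already has its y axis along +y, the same as the chest.

```bash
python3 - <<'E'
from h import *
for n in('top','side'):
    z=np.load(n+'0.npz'); P=cloud(z['d'],z); np.set_printoptions(precision=4,suppress=True)
    X,Y,Z=P[...,0],P[...,1],P[...,2]
    t=z['d']>0
    m=t&(Z>.008)&(Z<.3)&(X>.3)&(X<.95)&(abs(Y)<.55)
    k,l,st,c=cv2.connectedComponentsWithStats(m.astype(np.uint8))
    print(n,'table z',np.median(Z[t&(X>.45)&(X<.8)&(abs(Y)<.05)]))
    for i in range(1,k):
        if st[i,4]<60: continue
        q=P[l==i]; print(st[i],'min',np.percentile(q,1,0),'max',np.percentile(q,99,0))
        zt=np.percentile(q[:,2],98); s=q[(q[:,2]>zt-.008)]
        (cx,cy),(w,h),a=cv2.minAreaRect((s[:,:2]*1000).astype(np.float32)); print('   top',zt,len(s),(cx,cy),(w,h),a)
        if n=='top' and i and st[i,4]>600: 
            r=q[(q[:,2]>.08)&(q[:,2]<.097)]
            if len(r): print('   80-97',cv2.minAreaRect((r[:,:2]*1000).astype(np.float32)))
E
```

```text
top table z 0.001856213901552876
[262 145  37  37 950] min [ 0.6939 -0.0105  0.0083] max [0.7871 0.0829 0.0541]
   top 0.05375188752076111 229 (741.7673950195312, 36.81132507324219) (95.15078735351562, 97.31572723388672) 89.66776275634766
[360 148  36  33 867] min [ 0.6963 -0.2506  0.0093] max [ 0.7696 -0.1769  0.0949]
   top 0.09474181981314432 768 (732.8990478515625, -213.3800811767578) (78.29053497314453, 77.21882629394531) 41.4930419921875
   80-97 ((732.8990478515625, -213.3800811767578), (78.29053497314453, 77.21882629394531), 41.4930419921875)
[202 155  29  28 605] min [0.6961 0.1727 0.0137] max [0.7539 0.2299 0.1048]
   top 0.10451673300206987 392 (727.4815673828125, 204.87937927246094) (56.09854507446289, 53.966487884521484) 88.6729965209961
   80-97 ((718.1053466796875, 196.30650329589844), (30.390310287475586, 50.64619064331055), 29.178178787231445)
[ 125  217  112   59 5096] min [0.4571 0.1575 0.0086] max [0.5937 0.3907 0.1612]
   top 0.15245031531488748 144 (521.1123046875, 389.3606872558594) (35.6749382019043, 14.180110931396484) 0.11862555146217346
   80-97 ((525.29272
[... 810 characters left out ...]
 (55.84518814086914, 54.187896728515625) 46.03363037109375
[ 301  174   42   36 1013] min [ 0.6934 -0.0106  0.0087] max [0.7871 0.0825 0.0521]
   top 0.051658384701159785 290 (740.9107055664062, 36.87175750732422) (98.33259582519531, 97.70191192626953) 67.94190216064453
[ 390  227   44   49 1524] min [ 0.6939 -0.2518  0.0097] max [ 0.7685 -0.1792  0.0934]
   top 0.09305839305069273 1003 (732.8787841796875, -214.2227783203125) (78.34137725830078, 78.18262481689453) 66.58757781982422
[ 323  286   97   95 4668] min [ 0.4784 -0.3454  0.0099] max [ 0.5547 -0.1722  0.1242]
   top 0.12384347725810249 823 (523.84033203125, -257.6990966796875) (14.519940376281738, 179.65208435058594) 5.86699914932251
```

carry_out(series=[[0,0,8.4,0,0,0,85],[0,0,8.4,0,0,0,85],[0,0,8.4,0,0,0,85],[0,0,8.4,0,0,0,85],[0,0,8.4,0,0,0,85]])

```text
t: 0.6
ee_pos: [0.2807, 0.5859, 0.2416]
ee_rot: [-3.141, 0.001, 1.956]
force: [0.4, 0.3, -0.5]
opening: 0.0849
grasp_force: 0.0
```

carry_out(series=[[0,0,8.4,0,0,0,85],[0,0,8.2,0,0,0,85],[0,0,0,-48,8.75,2,85],[0,0,0,-48,8.75,2,85],[0,0,0,-48,8.75,2,85]])

```text
t: 1.1
ee_pos: [0.3213, 0.444, 0.2355]
ee_rot: [-3.141, 0.001, 1.673]
force: [0.5, -0.6, -0.8]
opening: 0.085
grasp_force: 0.0
```

carry_out(series=[[0,0,0,-48,8.75,2,85],[0,0,0,-48,8.75,2,85],[0,0,0,-48,8.75,2,85],[0,0,0,-48,8.75,2,85],[0,0,0,-48,8.75,2,85]])

```text
t: 1.6
ee_pos: [0.3891, 0.2094, 0.226]
ee_rot: [3.142, 0.0, 1.673]
force: [0.8, 0.3, 0.2]
opening: 0.085
grasp_force: 0.0
```

carry_out(series=[[0,0,0,-48,8.75,2,85],[0,0,0,-48,8.75,2,85],[0,0,0,-48,8.75,2,85],[0,0,0,-48,8.75,2,85],[0,0,0,-48,8.75,2,85]])

```text
t: 2.1
ee_pos: [0.457, -0.0251, 0.2161]
ee_rot: [3.141, -0.0, 1.672]
force: [1.0, -0.1, 0.2]
opening: 0.0849
grasp_force: 0.0
```

carry_out(series=[[0,0,0,-48,8.75,2,85],[0,0,0,-48,8.75,2,85],[0,0,0,-48,8.75,2,85],[0,0,0,-48,8.75,2,85],[0,0,0,-48,8.75,2,85]])

```text
t: 2.6
ee_pos: [0.5248, -0.2594, 0.2057]
ee_rot: [-3.141, -0.001, 1.672]
force: [-0.0, 0.4, 0.6]
opening: 0.085
grasp_force: 0.0
```

```bash
cat >> h.py <<'E'
np.set_printoptions(precision=4,suppress=True)
def tool(s=None):
    s=s or manip.get_state(); return np.array(s['ee_pos']),R.from_euler('xyz',s['ee_rot'])
def delta(target,rpy=None,s=None):
    p,r=tool(s); print('tcp',p,'shift mm',r.inv().apply(np.array(target)-p)*1000)
    if rpy is not None: print('turn deg',np.degrees((r.inv()*R.from_euler('xyz',rpy)).as_rotvec()))
E
python3 - <<'E'
from h import *
s=manip.get_state(); print(s['t'],s['q'],s['force'])
im,d,ci=snap('wrist'); cv2.imwrite('pics/w1.png',im[...,::-1]); P=cloud(d,ci)
m=(d>0)&(P[...,2]>.115)&(P[...,2]<.135)&(np.hypot(P[...,0]-.5245,P[...,1]+.2575)<.12)
q=P[m]; r=cv2.minAreaRect((q[:,:2]*1000).astype(np.float32)); print(r,np.median(q[:,2]),len(q))
psi=np.radians(95.8)
delta([.5245,-.2575,.103],[np.pi,0,psi])
E
```

```text
2.6 [-0.6527  0.1317  1.7572  0.0001  1.2535 -0.7535] [-0.013   0.375   0.6062]
((525.2202758789062, -255.0411376953125), (12.00991439819336, 178.90304565429688), 5.764244556427002) 0.12285109809064862 3684
tcp [ 0.5258 -0.2658  0.2054] shift mm [  8.7263  -0.4998 102.3202]
turn deg [ 0.0112  0.2147 -0.2656]
```

View pics/w1.png

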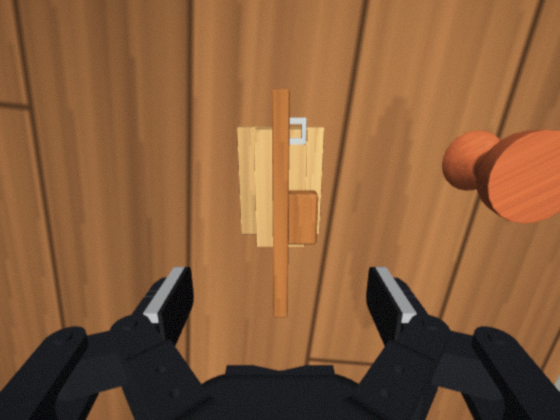

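The lid's edge runs vertically at column 281, rows 90–317. It is centred between the open jaws, with the handle and staple on its far side. I'll descend and grip.

carry_out(series=[[0,0,0,9,0,20,85],[0,0,0,0,0,25,60],[0,0,0,0,0,25,50],[0,0,0,0,0,20,50],[0,0,0,0,0,12,50]], squeeze=60)

```text
t: 3.15
ee_pos: [0.5228, -0.2476, 0.1019]
ee_rot: [-3.139, -0.002, 1.672]
force: [0.3, -0.6, 0.1]
opening: 0.0501
grasp_force: 0.0
```

carry_out(series=[[0,0,0,0,0,0,50],[0,0,0,0,0,0,30],[0,0,0,0,0,0,0],[0,0,0,0,0,0,0],[0,0,0,0,0,0,0]])

```text
t: 3.65
ee_pos: [0.5248, -0.2491, 0.1058]
ee_rot: [3.14, 0.002, 1.672]
force: [-0.4, -0.1, 4.8]
opening: 0.0111
grasp_force: 59.2
```

carry_out(series=[[0,0,0,0,0,0,0],[0,0,0,0,0,0,0],[0,0,0,0,0,0,0]])

```text
t: 3.95
ee_pos: [0.5248, -0.2491, 0.1059]
ee_rot: [3.14, 0.002, 1.672]
force: [0.0, 0.3, 5.5]
opening: 0.0109
grasp_force: 59.5
```

carry_out(series=[[0,0,0,0,0,-15,0],[0,0,0,0,0,-30,0],[0,0,0,0,0,-35,0],[0,0,0,20,5,-10,0],[0,0,0,40,10,0,0]])

```text
t: 4.45
ee_pos: [0.534, -0.1892, 0.1979]
ee_rot: [3.137, 0.004, 1.668]
force: [1.4, 0.5, -2.2]
opening: 0.0112
grasp_force: 59.5
```

carry_out(series=[[0,0,0,40,10,0,0],[0,0,0,40,10,0,0],[0,0,0,40,10,0,0],[0,0,0,5,5,0,0],[0,0,0,0,0,0,0]])

```text
t: 4.95
ee_pos: [0.5551, -0.0584, 0.1946]
ee_rot: [-3.141, 0.0, 1.675]
force: [-0.8, -0.2, -1.8]
opening: 0.0109
grasp_force: 59.4
```

carry_out(series=[[-6,0,0,0,0,0,0],[-6,0,0,0,0,0,0],[-6,0,0,0,0,0,0],[-6,0,0,0,0,0,0],[-6,0,0,0,0,0,0]])

```text
t: 5.45
ee_pos: [0.5547, -0.061, 0.1947]
ee_rot: [2.614, 0.001, 1.67]
force: [0.3, 1.1, -1.8]
opening: 0.0106
grasp_force: 59.6
```

carry_out(series=[[-6,0,0,0,0,0,0],[-6,0,0,0,0,0,0],[-6,0,0,0,0,0,0],[-6,0,0,0,0,0,0],[-6,0,0,0,0,0,0]])

```text
t: 5.95
ee_pos: [0.5548, -0.0595, 0.1941]
ee_rot: [2.135, -0.002, 1.675]
force: [0.8, 0.5, -1.9]
opening: 0.0106
grasp_force: 59.7
```

carry_out(series=[[-5,0,0,0,0,0,0],[0,0,0,0,0,0,0],[0,0,0,0,0,0,0]])

```text
t: 6.25
ee_pos: [0.5551, -0.0589, 0.1937]
ee_rot: [2.053, -0.004, 1.676]
force: [0.4, 0.7, -1.8]
opening: 0.0112
grasp_force: 59.7
```

```bash
python3 - <<'E'
from h import *
s=manip.get_state(); print(s['t'],s['q'],s['force'],s['opening']); p,r=tool(s); print(p,r.as_matrix())
im,d,ci=snap('side'); cv2.imwrite('pics/s2.png',im[...,::-1])
E
```

```text
6.25 [-0.5632 -0.2436  2.4111  1.5819  0.5833 -1.9325] [ 0.3528  0.6718 -1.7775] 0.011221161039950845
[ 0.5551 -0.0589  0.1937] [[-0.1055  0.4618  0.8807]
 [ 0.9944  0.0455  0.0952]
 [ 0.0039  0.8858 -0.464 ]]
```

View pics/s2.png

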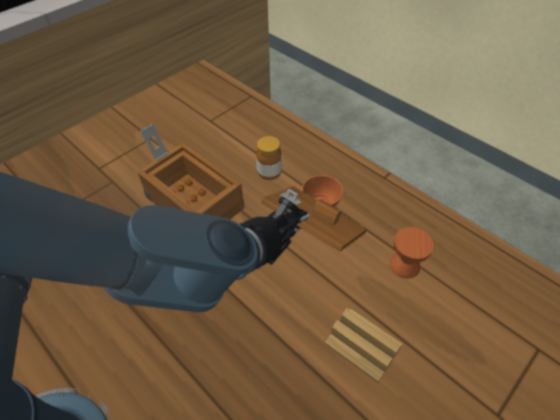

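The lid is held by its near edge, tilted about 28°, over bare counter between the chest and the rack. In the picture the gripper is at (285,215) and the lid spans (270,195) to (360,240). I'll lower it straight down.

carry_out(series=[[0,0,0,0,-13.3,7,0],[0,0,0,0,-26.6,13.9,0],[0,0,0,0,-26.6,13.9,0],[0,0,0,0,-26.6,13.9,0],[0,0,0,0,0,0,0]])

```text
t: 6.8
ee_pos: [0.5538, -0.0565, 0.0844]
ee_rot: [2.06, -0.009, 1.678]
force: [-1.1, -0.4, -2.0]
opening: 0.0106
grasp_force: 59.9
```

```bash
python3 - <<'E'
from h import *
s=manip.get_state(); print(s['t'],s['q'],s['force'],s['opening']); p,r=tool(s); print(p,r.as_matrix())
E
```

```text
6.8 [-0.56    0.0946  2.3969  2.0209  0.657  -2.4658] [-1.0553 -0.3764 -1.968 ] 0.010646203875142535
[ 0.5538 -0.0565  0.0844] [[-0.1072  0.4676  0.8774]
 [ 0.9942  0.0422  0.099 ]
 [ 0.0092  0.8829 -0.4695]]
```

carry_out(series=[[0,0,0,0,-8.8,4.7,0],[0,0,0,0,-8.8,4.7,0],[0,0,0,0,-6.2,3.3,0],[0,0,0,0,-4.4,2.3,0],[0,0,0,0,0,0,0]])

```text
t: 7.3
ee_pos: [0.5562, -0.0574, 0.0575]
ee_rot: [2.05, -0.004, 1.678]
force: [-0.3, 0.1, -2.3]
opening: 0.0108
grasp_force: 59.7
```

```bash
python3 - <<'E'
from h import *
s=manip.get_state(); print(s['t'],s['q'],s['force'],s['opening']); p,r=tool(s); print(p,r.as_matrix())
E
```

```text
7.3 [-0.559   0.199   2.3757  2.1241  0.7027 -2.5962] [-0.2721  0.0582 -2.2687] 0.010789883339145621
[ 0.5562 -0.0574  0.0575] [[-0.1072  0.4591  0.8819]
 [ 0.9942  0.0461  0.0968]
 [ 0.0038  0.8872 -0.4614]]
```

carry_out(series=[[0,0,0,0,-2.7,1.4,0],[0,0,0,0,-2.7,1.4,0],[0,0,0,0,-1.8,0.9,0],[0,0,0,0,0,0,0]])

```text
t: 7.7
ee_pos: [0.5559, -0.0572, 0.0489]
ee_rot: [2.05, -0.004, 1.678]
force: [-0.7, 0.2, -1.5]
opening: 0.011
grasp_force: 60.0
```

carry_out(series=[[0,0,0,0,0,0,20],[0,0,0,0,0,0,32],[0,0,0,0,0,-12,36],[0,0,0,0,0,-14,36],[0,0,0,0,0,-14,36]])

```text
t: 8.2
ee_pos: [0.5203, -0.0611, 0.0678]
ee_rot: [2.05, -0.004, 1.678]
force: [-0.1, -0.1, -0.7]
opening: 0.0361
grasp_force: 0.0
```

```bash
python3 - <<'E'
from h import *
s=manip.get_state(); print(s['t'],s['q'],s['force'],s['opening']); p,r=tool(s); print(p,r.as_matrix())
im,d,ci=snap('side'); cv2.imwrite('pics/s3.png',im[...,::-1])
E
```

```text
8.2 [-0.633   0.0937  2.466   2.0246  0.7309 -2.5464] [-0.1159 -0.0897 -0.7204] 0.03607116517684797
[ 0.5203 -0.0611  0.0678] [[-0.1072  0.4589  0.882 ]
 [ 0.9942  0.0458  0.097 ]
 [ 0.0041  0.8873 -0.4612]]
```

View pics/s3.png

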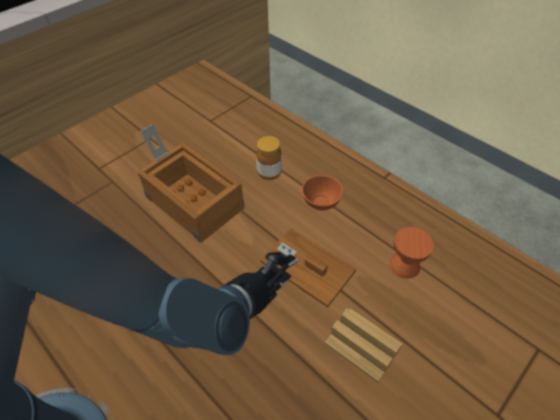

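The lid now lies on the counter, centred near (310,265), with its handle up. I'll rise, turn the tool down and look from above.

carry_out(series=[[0,0,0,0,22,-11.5,36],[0,0,0,0,35,-18.5,36],[0,0,0,0,35,-18.5,36],[0,0,0,0,35,-18.5,36],[0,0,0,0,30,-16,60]])

```text
t: 8.75
ee_pos: [0.5196, -0.0618, 0.2477]
ee_rot: [2.049, -0.003, 1.678]
force: [0.2, -0.3, -0.1]
opening: 0.0494
grasp_force: 0.0
```

carry_out(series=[[7,0,0,0,0,0,60],[7,0,0,0,0,0,60],[7,0,0,0,0,0,60],[7,0,0,0,0,0,60],[7,0,0,0,0,0,60]])

```text
t: 9.25
ee_pos: [0.5197, -0.061, 0.2454]
ee_rot: [2.641, -0.006, 1.681]
force: [-0.1, -0.0, 0.1]
opening: 0.0599
grasp_force: 0.0
```

carry_out(series=[[7,0,0,0,0,0,60],[7,0,0,0,0,0,60],[7,0,0,0,0,0,60],[6.5,0,0,0,0,0,60],[0,0,0,0,0,0,60]])

```text
t: 9.75
ee_pos: [0.5213, -0.0606, 0.2446]
ee_rot: [3.117, -0.007, 1.683]
force: [0.3, -0.4, 0.1]
opening: 0.0604
grasp_force: 0.0
```

carry_out(series=[[0,0,0,-30,20,0,60],[0,0,0,-40,25,0,60],[0,0,0,-20,10,0,60],[0,0,0,0,0,0,60],[0,0,0,0,0,0,60]])

```text
t: 10.25
ee_pos: [0.5835, -0.1443, 0.2448]
ee_rot: [3.117, -0.007, 1.68]
force: [-0.0, -0.0, -0.7]
opening: 0.0601
grasp_force: 0.0
```

```bash
cat >> h.py <<'E'
def rect(P,m):
    q=P[m]; 
    n,l=cv2.connectedComponents(m.astype(np.uint8)); b=np.bincount(l[l>0]).argmax(); q=P[l==b]
    return cv2.minAreaRect((q[:,:2]*1000).astype(np.float32)),np.median(q[:,2]),len(q)
E
python3 - <<'E'
from h import *
s=manip.get_state(); print(s['t'],s['q'],s['ee_pos'],s['ee_rot'])
for n in('wrist','top','side'):
    im,d,ci=snap(n); P=cloud(d,ci); X,Y,Z=np.moveaxis(P,-1,0)
    reg=(d>0)&(X>.45)&(X<.72)&(abs(Y+.06)<.125)&~((Y>-.02)&(X>.66))
    print(n,'table',np.median(Z[reg&(Z<.006)]))
    print(' board',rect(P,reg&(Z>.0085)&(Z<.045)))
    print(' face',rect(P,reg&(Z>.009)&(Z<.017)))
    print(' handle',rect(P,reg&(Z>.034)&(Z<.048)))
    if n=='wrist': cv2.imwrite('pics/w4.png',im[...,::-1])
E
```

```text
10.25 [-0.4388  0.1185  1.6977  0.02    1.3082 -0.5534] [ 0.5835 -0.1443  0.2448] [ 3.1169 -0.0075  1.6805]
wrist table 0.0009110197856021451
 board (((582.8099975585938, -61.215240478515625), (110.14481353759766, 180.1411590576172), 6.421901702880859), np.float64(0.012938473679006638), 16154)
 face (((582.8099975585938, -61.215240478515625), (110.14481353759766, 180.1411590576172), 6.421901702880859), np.float64(0.012877285326822422), 15230)
 handle (((584.5911865234375, -80.62767791748047), (17.427526473999023, 49.10873794555664), 6.885702610015869), np.float64(0.04065501602532383), 793)
top table 0.001417242185790844
 board (((582.0816650390625, -62.91431427001953), (110.01136016845703, 180.04598999023438), 6.387077331542969), np.float64(0.013505102874105782), 2676)
 face (((582.0510864257812, -62.98295593261719), (110.0235824584961, 179.93736267089844), 6.33493185043335), np.float64(0.013304161148601812), 2447)
 handle (((584.115478515625, -82.74681854248047), (17.40567398071289, 50.032867431640625), 5.911550998687744), np.float64(0.040778622086365776), 128)
side table 0.0005847920375698369
 board (((581.825927734375, -63.13200378417969), (112.97492980957031, 180.96153259277344), 6.456867218017578), np.float64(0.012797893072131467), 3597)
 face (((581.947998046875, -63.118194580078125), (112.72936248779297, 180.96153259277344), 6.456867218017578), np.float64(0.012630005188712668), 3247)
 handle (((583.5211791992188, -83.51734924316406), (18.16849708557129, 49.023773193359375), 6.165909767150879), np.float64(0.03996321219250864), 190)
```

View pics/w4.png

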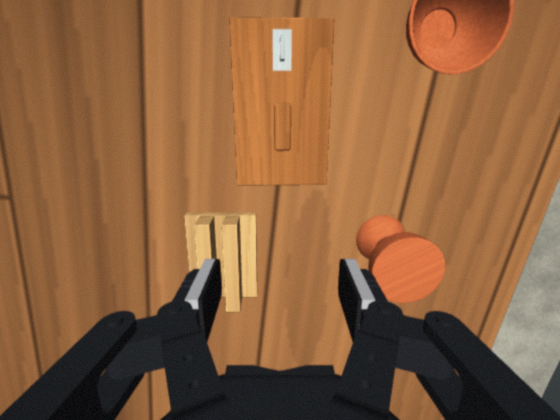

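The lid lies flat on the bare counter with the handle at about (283,126) and the staple at (283,49). Nothing is touching it. Next I work out the handle grasp.

```bash
python3 - <<'E'
from h import *
delta([.584,-.0825,.028],[np.pi,0,np.radians(96.4)])
E
```

```text
tcp [ 0.5834 -0.1435  0.2453] shift mm [ 59.0731   1.9262 217.7733]
turn deg [ 1.4211 -0.3811 -0.0353]
```

carry_out(series=[[1.4,-0.4,0,0,0,0,60],[0,0,0,30,3,30,60],[0,0,0,30.6,4.4,40,60],[0,0,0,0,0,45,60],[0,0,0,0,0,40,60]])

```text
t: 10.9
ee_pos: [0.5844, -0.0821, 0.0892]
ee_rot: [-3.141, 0.001, 1.684]
force: [0.7, 0.4, 0.2]
opening: 0.0601
grasp_force: 0.0
```

carry_out(series=[[0,0,0,0,0,0,60],[0,0,0,0,0,0,60]])

```text
t: 11.1
ee_pos: [0.585, -0.0836, 0.0912]
ee_rot: [-3.141, 0.001, 1.682]
force: [0.2, 0.1, -0.2]
opening: 0.0604
grasp_force: 0.0
```

```bash
python3 - <<'E'
from h import *
print(manip.get_state()['t']);delta([.584,-.0825,.028],[np.pi,0,np.radians(96.4)])
E
```

```text
11.1
tcp [ 0.585  -0.0836  0.0912] shift mm [ 1.2323 -0.8135 63.2379]
turn deg [-0.0224  0.0445 -0.0519]
```

carry_out(series=[[0,0,0,1,-1,20,60],[0,0,0,0,0,20,50],[0,0,0,0,0,14,40],[0,0,0,0,0,8.5,40],[0,0,0,0,0,0,30]])

```text
t: 11.6
ee_pos: [0.5839, -0.0832, 0.0284]
ee_rot: [3.142, 0.001, 1.681]
force: [0.1, -0.6, 0.9]
opening: 0.0304
grasp_force: 0.0
```

carry_out(series=[[0,0,0,0,0,0,22],[0,0,0,0,0,0,15],[0,0,0,0,0,0,0],[0,0,0,0,0,0,0],[0,0,0,0,0,0,0]])

```text
t: 12.1
ee_pos: [0.5849, -0.0835, 0.0296]
ee_rot: [3.139, 0.002, 1.681]
force: [-0.3, -0.1, 5.8]
opening: 0.0168
grasp_force: 60.5
```

```bash
python3 - <<'E'
from h import *
s=manip.get_state();p,r=tool(s);print(s['t'],p,s['ee_rot'],s['opening'],s['grasp_force'],s['force'])
im,d,ci=snap('wrist'); P=cloud(d,ci); X,Y,Z=np.moveaxis(P,-1,0)
cv2.imwrite('pics/w5.png',im[...,::-1])
Q=r.inv().apply((P-p).reshape(-1,3)).reshape(P.shape)*1000
m=(d>0)&(Z>.008)&(Z<.018)&(Y>-.06)&(X<.7)&(X>.5)&(Y<.08)
print(rect(P,m)); 
E
```

```text
12.1 [ 0.5849 -0.0835  0.0296] [3.1392 0.0019 1.681 ] 0.016792954815020803 60.45496702194214 [-0.2648 -0.1103  5.7599]
(((577.8951416015625, -18.478069305419922), (110.15812683105469, 95.13414001464844), 6.266988277435303), np.float64(0.01286717487538934), 43068)
```

View pics/w5.png

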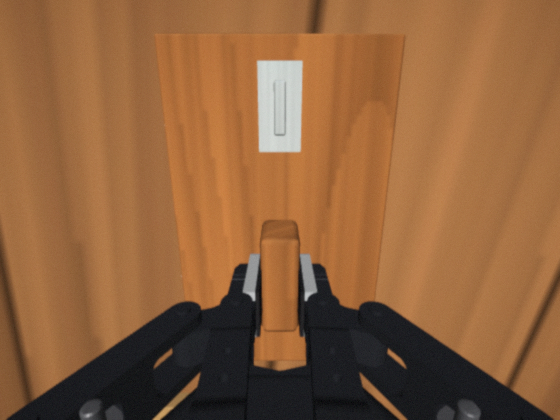

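The lid is gripped by the handle, seen at column 280, rows 220–330. The staple is at (280,107) and the lid's front edge is along row 35. I'll lift it and refine the chest pose from the earlier images.

carry_out(series=[[0,0,0,0,0,-20,0],[0,0,0,0,0,-40,0],[0,0,0,0,0,-45,0],[0,0,0,0,0,-45,0],[0,0,0,0,0,-20,0]])

```text
t: 12.65
ee_pos: [0.5853, -0.0835, 0.2029]
ee_rot: [3.136, 0.004, 1.681]
force: [-0.4, -0.5, -2.7]
opening: 0.0168
grasp_force: 59.5
```

```bash
python3 - <<'E'
from h import *
for n in('top','side'):
    z=np.load(n+'0.npz'); d=z['d'];P=cloud(d,z); X,Y,Z=np.moveaxis(P,-1,0)
    zo={'top':.0018,'side':.0007}[n]
    m=(d>0)&(abs(Z-zo-.090)<.004)&(X>.42)&(X<.63)&(Y>.13)&(Y<.40)
    print(n,rect(P,m),np.median(Z[m]))
    for a in (1.0,2.0,3.0):
        c,s_=np.cos(np.radians(a)),np.sin(np.radians(a))
        x=(X-.525)*c+(Y-.263)*s_; y=-(X-.525)*s_+(Y-.263)*c
        q=m; sl=lambda k,lo,hi,w:(q&(k>lo)&(k<hi))
        out=[]
        L=[];Rr=[];t=[]
        for yy in np.arange(-.08,.081,.01):
            k=q&(abs(y-yy)<.005)
            if k.sum()>5: L.append(x[k].min());Rr.append(x[k].max());t.append(yy)
        B=[];T=[];u=[]
        for xx in np.arange(-.055,.056,.01):
            k=q&(abs(x-xx)<.005)
            if k.sum()>5:B.append(y[k].min());T.append(y[k].max());u.append(xx)
        print(a,'x edges',np.median(L)*1e3,np.median(Rr)*1e3,'slopes deg',np.degrees([np.polyfit(t,L,1)[0],np.polyfit(t,Rr,1)[0],np.polyfit(u,B,1)[0],np.polyfit(u,T,1)[0]]),'y edges',np.median(B)*1e3,np.median(T)*1e3)
    e=(d>0)&(Z>.13)&(X>.45)&(X<.6)&(Y>.35)&(Y<.42); print('hasp end',P[e].mean(0),P[e].max(0))
E
```

```text
top (((525.292724609375, 263.8742980957031), (139.01194763183594, 210.6694793701172), 1.9650895595550537), np.float64(0.09146603431583585), 1209) 0.09146603431583585
1.0 x edges -68.09443920698021 68.67564623600651 slopes deg [-0.8681 -0.8935  0.5481  0.0508] y edges -103.67634941859572 103.03456371379899
2.0 x edges -68.24737636090643 68.9058665710077 slopes deg [ 0.1182  0.0924 -0.4148 -1.2745] y edges -104.0614896098003 103.02922862811592
3.0 x edges -68.18287094882218 68.8154012395033 slopes deg [ 1.0366  1.118  -1.3888 -2.2317] y edges -103.50308847100007 102.78736570105978
hasp end [0.5212 0.3869 0.1527] [0.5389 0.3965 0.1701]
side (((525.3961791992188, 262.9129333496094), (140.5714874267578, 211.97879028320312), 2.132664918899536), np.float64(0.09003378206244626), 1171) 0.09003378206244626
1.0 x edges -68.98755861170886 69.1060365347203 slopes deg [-0.7961 -0.5834  1.355   1.2325] y edges -105.55946451650405 103.06260766618306
2.0 x edges -69.07374515562104 69.05125030229392 slopes deg [0.2171 0.469  0.3385 0.1874] y edges -104.98768044607561 103.2308249964614
3.0 x edges -69.1141692646518 68.63154595509677 slopes deg [ 1.1669  1.5354 -0.708  -1.3535] y edges -105.20246765547404 103.59828733143613
hasp end [0.5209 0.3866 0.15  ] [0.5405 0.3977 0.1672]
```

```bash
python3 - <<'E'
from h import *
delta([.5259,.2419,.17],[np.pi,0,np.radians(91.9)])
p,r=tool();print(R.from_euler('z',91.9-96.35,degrees=True).inv().apply([0,0,0]))
t=R.from_euler('xyz',[np.pi,0,np.radians(91.9)]); print('after turn',t.inv().apply(np.array([.5259,.2419,.17])-p)*1e3)
E
```

```text
tcp [ 0.5853 -0.0835  0.2029] shift mm [330.0507 -23.413   31.5081]
turn deg [0.3529 0.1983 4.4162]
[0. 0. 0.]
after turn [327.1643 -48.5554  32.8678]
```

carry_out(series=[[0,0,4.4,0,0,0,0],[0,0,0,25,-4,0,0],[0,0,0,40,-6,0,0],[0,0,0,45,-7,0,0],[0,0,0,45,-7,0,0]])

```text
t: 13.15
ee_pos: [0.5534, 0.0724, 0.1973]
ee_rot: [-3.14, 0.001, 1.603]
force: [0.3, -0.1, -2.2]
opening: 0.0168
grasp_force: 59.3
```

carry_out(series=[[0,0,0,45,-7,0,0],[0,0,0,45,-7,0,0],[0,0,0,42,-6,10,0],[0,0,0,30,-4,20,0],[0,0,0,10,0,5,0]])

```text
t: 13.65
ee_pos: [0.5218, 0.2443, 0.1598]
ee_rot: [-3.136, 0.002, 1.608]
force: [-0.6, -0.7, -1.9]
opening: 0.0169
grasp_force: 59.2
```

carry_out(series=[[0,0,0,0,0,0,0],[0,0,0,0,0,0,0],[0,0,0,0,0,0,0]])

```text
t: 13.95
ee_pos: [0.5258, 0.2411, 0.1638]
ee_rot: [3.14, 0.001, 1.602]
force: [-0.5, -0.0, -1.5]
opening: 0.0166
grasp_force: 59.2
```

```bash
python3 - <<'E'
from h import *
s=manip.get_state();print(s['t'],s['ee_pos'],s['ee_rot'],s['opening'])
delta([.5259,.2419,.15],[np.pi,0,np.radians(91.9)],s)
a=[]
for n in('wrist','top','side'):
    im,d,ci=snap(n); P=cloud(d,ci); X,Y,Z=np.moveaxis(P,-1,0)
    z0=s['ee_pos'][2]-.0296+.012
    m=(d>0)&(abs(Z-z0)<.009)&(X>.42)&(X<.63)&(Y>.12)&(Y<.40)
    print(n,z0,rect(P,m))
    m=(d>0)&(abs(Z-.0905)<.005)&(X>.42)&(X<.63)&(Y>.12)&(Y<.40); print('  rim',rect(P,m))
    a.append(im[...,::-1])
    np.savez(n+'1.npz',d=d,im=im,**{k:np.array(x) for k,x in ci.items()})
cv2.imwrite('pics/h6.png',cv2.resize(np.hstack([a[0][:300,100:460],cv2.resize(a[1][190:300,110:260],None,fx=2.5,fy=2.5)[:300].copy() if 0 else cv2.resize(a[1][190:300,110:260],(409,300))]),None,fx=1,fy=1))
E
```

```text
13.95 [0.5258 0.2411 0.1638] [3.14   0.0008 1.6024] 0.016593893156657394
tcp [0.5258 0.2411 0.1638] shift mm [ 0.8472  0.1255 13.7861]
turn deg [ 0.0937  0.0477 -0.0885]
wrist 0.1461866203620804 (((524.8021240234375, 283.043212890625), (110.2231674194336, 141.96360778808594), 1.9198154211044312), np.float64(0.147047838263557), 53016)
  rim (((567.03662109375, 369.53546142578125), (50.41068649291992, 6.702814102172852), 1.5093977451324463), np.float64(0.09073630759855861), 766)
top 0.1461866203620804 (((525.8794555664062, 208.356201171875), (110.46509552001953, 73.73731994628906), 2.224727153778076), np.float64(0.14774263448286978), 1220)
  rim (((527.0045166015625, 211.0599822998047), (139.1642608642578, 105.5125732421875), 2.1160521507263184), np.float64(0.09136653774762336), 541)
side 0.1461866203620804 (((524.2197875976562, 261.37615966796875), (111.82001495361328, 183.12127685546875), 1.667757511138916), np.float64(0.14620775682643594), 2094)
  rim (((524.9974975585938, 263.0908203125), (140.31849670410156, 212.00782775878906), 2.0182156562805176), np.float64(0.08990956570109014), 817)
```

View pics/h6.png

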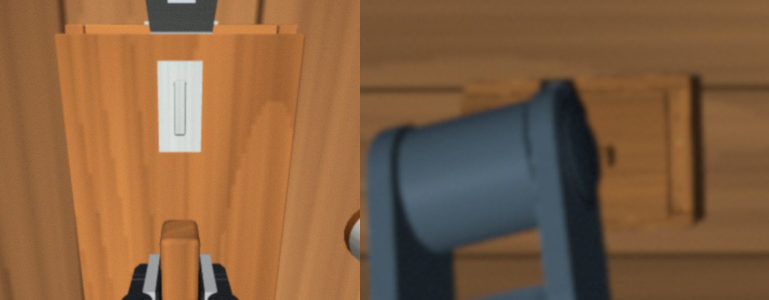

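The wrist view shows the lid's front edge at row 35, just short of the chest rim, with the hasp out of the way beyond it. The top and side views both put the lid about 1.4 mm short in y and 0.9 mm short in x. I'll correct that and lower.

carry_out(series=[[0,0,0,1.4,0.9,10,0],[0,0,0,0,0,15,0],[0,0,0,0,0,10,0],[0,0,0,0,0,5,0],[0,0,0,0,0,0,0]])

```text
t: 14.6
ee_pos: [0.5247, 0.2434, 0.1212]
ee_rot: [-3.139, 0.001, 1.604]
force: [0.0, 0.6, -1.2]
opening: 0.0168
grasp_force: 59.3
```

carry_out(series=[[0,0,0,0,0,3,0],[0,0,0,0,0,3,0],[0,0,0,0,0,0,0]])

```text
t: 14.9
ee_pos: [0.5256, 0.2436, 0.1168]
ee_rot: [3.142, 0.001, 1.604]
force: [-0.2, -0.6, -1.7]
opening: 0.017
grasp_force: 59.3
```

carry_out(series=[[0,0,0,0,0,3,0],[0,0,0,0,0,0,0]])

```text
t: 15.1
ee_pos: [0.5255, 0.2436, 0.1136]
ee_rot: [-3.141, 0.001, 1.604]
force: [-0.2, 0.1, -2.2]
opening: 0.017
grasp_force: 59.3
```

carry_out(series=[[0,0,0,0,0,2,0],[0,0,0,0,0,2,0],[0,0,0,0,0,0,0]])

```text
t: 15.4
ee_pos: [0.5255, 0.2435, 0.1095]
ee_rot: [-3.141, 0.001, 1.604]
force: [0.8, 0.8, -2.5]
opening: 0.0168
grasp_force: 59.3
```

carry_out(series=[[0,0,0,0,0,2,0],[0,0,0,0,0,0,0]])

```text
t: 15.6
ee_pos: [0.5257, 0.2436, 0.1077]
ee_rot: [3.141, 0.001, 1.604]
force: [0.4, -0.6, -1.8]
opening: 0.0166
grasp_force: 59.3
```

```bash
python3 - <<'E'
from h import *
s=manip.get_state();print(s['t'],s['ee_pos'],s['ee_rot'],s['force'])
im,d,ci=snap('side'); P=cloud(d,ci); X,Y,Z=np.moveaxis(P,-1,0)
m=(d>0)&(abs(X-.525)<.04)&(Y>.19)&(Y<.34)&(Z>.07)&(Z<.11); print(np.percentile(Z[m],[10,30,50,70,90]))
E
```

```text
15.6 [0.5257 0.2436 0.1077] [3.1415 0.0008 1.6041] [ 0.36   -0.5788 -1.8315]
[0.0889 0.0899 0.0907 0.0914 0.0934]
```

carry_out(series=[[0,0,0,0,0,1,0],[0,0,0,0,0,0,0],[0,0,0,0,0,0,25],[0,0,0,0,0,0,40],[0,0,0,0,0,0,40]])

```text
t: 16.15
ee_pos: [0.5259, 0.2436, 0.1069]
ee_rot: [3.141, 0.001, 1.604]
force: [-0.7, -0.1, -0.2]
opening: 0.0402
grasp_force: 0.0
```

carry_out(series=[[0,0,0,0,0,-20,40],[0,0,0,0,0,-40,40],[0,0,0,0,0,-40,40],[0,0,0,-45,0,-35,20],[0,0,0,-45,0,-20,0]])

```text
t: 16.65
ee_pos: [0.5293, 0.1594, 0.2609]
ee_rot: [3.137, 0.0, 1.607]
force: [1.4, -1.1, -0.4]
opening: 0.0121
grasp_force: 0.0
```

carry_out(series=[[0,0,0,0,0,0,0],[0,0,0,0,0,0,0]])

```text
t: 16.85
ee_pos: [0.5288, 0.1586, 0.2582]
ee_rot: [3.14, 0.0, 1.602]
force: [0.5, 1.1, -0.7]
opening: -0.0001
grasp_force: 0.0
```

```bash
python3 - <<'E'
from h import *
s=manip.get_state();print(s['t'],s['ee_pos'],s['ee_rot'],s['q'])
for n in('wrist','side'):
    im,d,ci=snap(n); P=cloud(d,ci); X,Y,Z=np.moveaxis(P,-1,0)
    if n=='wrist': cv2.imwrite('pics/w7.png',im[...,::-1])
    print(n)
    for y0 in (.19,.25,.33):
      print([round(float(np.median(Z[(d>0)&(abs(X-x)<.006)&(abs(Y-y0)<.008)])),4) for x in(.463,.48,.505,.55,.57,.588)])
    e=(d>0)&(Z>.1)&(abs(X-.522)<.03)&(Y>.352)&(Y<.44); q=P[e]
    if len(q): print('strap fit',len(q),np.polyfit(q[:,2],q[:,1],1),q.min(0),q.max(0), 'angle',np.pi/2+np.arctan(np.polyfit(q[:,2],q[:,1],1)[0]))
E
```

```text
16.85 [0.5288 0.1586 0.2582] [3.14   0.0004 1.6022] [ 0.0862  0.0015  1.7951 -0.0005  1.3435  0.0549]
wrist
[0.0909, 0.0909, 0.0909, 0.0909, 0.0908, 0.0905]
[0.0907, 0.0908, 0.0909, 0.0908, 0.0908, 0.0904]
[0.0905, 0.0908, 0.0909, 0.0909, 0.0907, 0.0909]
side
[0.0592, 0.0928, 0.092, 0.0901, 0.0904, 0.0896]
[0.0877, 0.0903, 0.0902, 0.09, 0.0898, 0.0899]
[0.0904, 0.0896, 0.0901, 0.0897, 0.0904, 0.0905]
strap fit 391 [0.4418 0.3201] [0.503  0.3616 0.1001] [0.5402 0.3987 0.1677] angle 1.9868321911206541
```

View pics/w7.png

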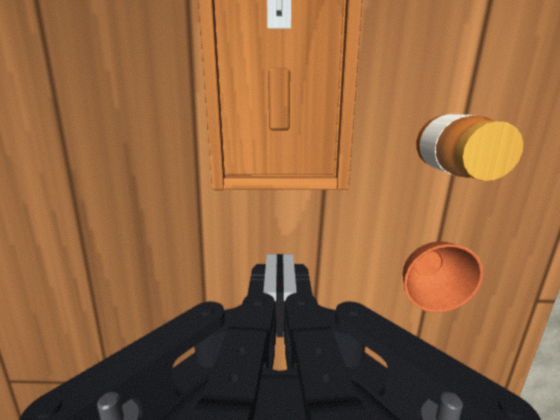

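The lid is flush with the rim all round (about 0.091 everywhere), with the handle at (279,98) and the staple at (280,10) at the hasp's end. I'll take the closed fingers behind the hasp.

carry_out(series=[[0,0,0,30,0,0,0],[0,0,0,48,0,0,0],[0,0,0,48,0.5,0,0],[0,0,0,48,0.5,0,0],[0,0,0,48,0.5,0,0]])

```text
t: 17.45
ee_pos: [0.5211, 0.3842, 0.2558]
ee_rot: [-3.14, 0.002, 1.606]
force: [1.0, -1.4, 0.8]
opening: -0.0002
grasp_force: 0.0
```

carry_out(series=[[0,0,0,44.5,0,0,0],[0,0,0,0,0,20,0],[0,0,0,0,0,40,0],[0,0,0,0,0,35,0],[0,0,0,0,0,12,0]])

```text
t: 17.95
ee_pos: [0.5173, 0.4252, 0.1439]
ee_rot: [-3.133, 0.005, 1.606]
force: [-0.7, -0.7, -0.8]
opening: 0.0001
grasp_force: 0.0
```

carry_out(series=[[0,0,0,0,0,0,0],[0,0,0,0,0,0,0]])

```text
t: 18.15
ee_pos: [0.5216, 0.4264, 0.1517]
ee_rot: [3.14, -0.0, 1.605]
force: [-0.2, 1.0, 0.1]
opening: 0.0002
grasp_force: 0.0
```

```bash
python3 - <<'E'
from h import *
s=manip.get_state();print(s['t'],s['ee_pos'],s['ee_rot'],s['q'],s['force'])
im,d,ci=snap('side'); cv2.imwrite('pics/s8.png',cv2.resize(im[80:260,80:320,::-1],None,fx=3,fy=3))
E
```

```text
18.15 [0.5216 0.4264 0.1517] [ 3.1399 -0.0001  1.6047] [ 0.5177  0.3849  1.5563 -0.0008  1.1988  0.4841] [-0.1992  0.9605  0.0806]
```

View pics/s8.png

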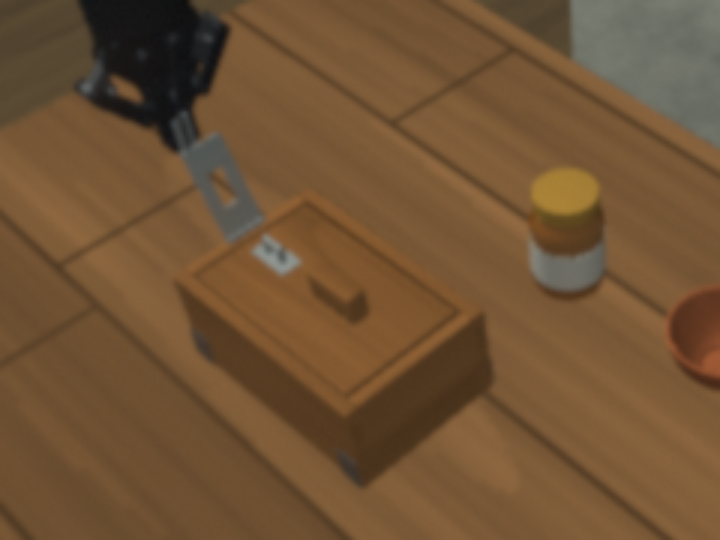

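The lid sits flush, and the closed fingertips, at about (185,130), stand behind the tongue. I'll sweep the hasp over.

carry_out(series=[[0,0,0,-15,0,-3,0],[0,0,0,-18,0,-3,0],[0,0,0,-18,0,-3,0],[0,0,0,-18,0,0,0],[0,0,0,-17,0,0,0]])

```text
t: 18.7
ee_pos: [0.5241, 0.3376, 0.1598]
ee_rot: [3.141, 0.001, 1.603]
force: [-0.0, -0.4, 0.3]
opening: -0.0
grasp_force: 0.2
```

carry_out(series=[[0,0,0,-9,0,6,0],[0,0,0,-9,0,8,0],[0,0,0,-7,0,9,0],[0,0,0,-7,0,10,0],[0,0,0,0,0,0,0]])

```text
t: 19.2
ee_pos: [0.5237, 0.3065, 0.1238]
ee_rot: [-3.137, 0.002, 1.604]
force: [-0.0, 0.1, -0.2]
opening: 0.0002
grasp_force: 0.0
```

```bash
python3 - <<'E'
from h import *
s=manip.get_state();print(s['t'],s['ee_pos'],s['ee_rot'],s['force'])
im,d,ci=snap('side'); cv2.imwrite('pics/s9.png',cv2.resize(im[80:260,80:320,::-1],None,fx=3,fy=3))
E
```

```text
19.2 [0.5237 0.3065 0.1238] [-3.1373  0.0023  1.6035] [-0.047   0.0697 -0.2402]
```

View pics/s9.png

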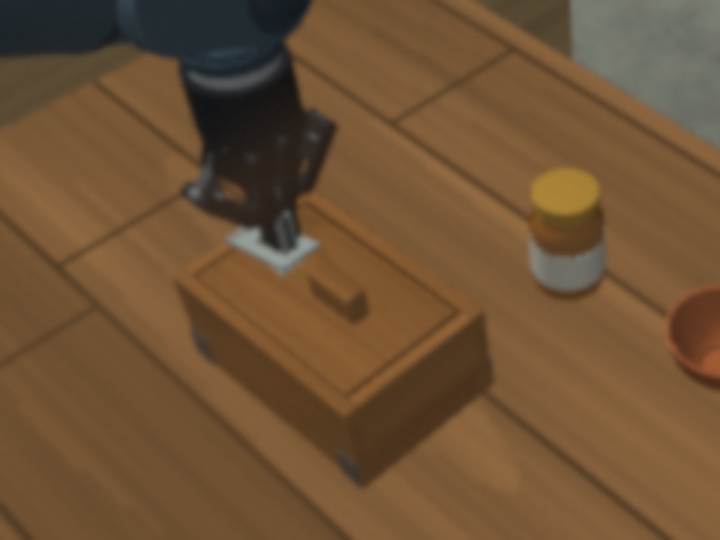

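The strap is leaning low over the lid under the fingertips, with the tongue at about (285,255). I'll press it down onto the tongue, clear of the staple.

carry_out(series=[[0,0,0,-5,0,3,0],[0,0,0,-5,0,4,0],[0,0,0,-2,0,4,0],[0,0,0,0,0,4,0],[0,0,0,0,0,0,0]])

```text
t: 19.75
ee_pos: [0.525, 0.2955, 0.1108]
ee_rot: [-3.141, 0.001, 1.604]
force: [-0.0, 0.7, -0.4]
opening: -0.0001
grasp_force: 0.0
```

carry_out(series=[[0,0,0,0,0,2,0],[0,0,0,0,0,1,0],[0,0,0,0,0,0,0]])

```text
t: 20.05
ee_pos: [0.5254, 0.2957, 0.1085]
ee_rot: [3.141, 0.001, 1.604]
force: [0.4, -0.2, -0.3]
opening: 0.0001
grasp_force: 0.0
```

carry_out(series=[[0,0,0,0,0,1.5,0],[0,0,0,0,0,0,0]])

```text
t: 20.25
ee_pos: [0.5254, 0.2957, 0.1069]
ee_rot: [3.142, 0.001, 1.604]
force: [-0.6, 0.3, -0.7]
opening: -0.0003
grasp_force: 0.0
```

carry_out(series=[[0,0,0,0,0,1.5,0],[0,0,0,0,0,0,0]])

```text
t: 20.45
ee_pos: [0.5256, 0.2957, 0.1056]
ee_rot: [3.141, 0.001, 1.604]
force: [-1.0, -0.4, -0.1]
opening: 0.0
grasp_force: 0.0
```

carry_out(series=[[0,0,0,0,0,1,0],[0,0,0,0,0,0,0]])

```text
t: 20.65
ee_pos: [0.5257, 0.2957, 0.1054]
ee_rot: [3.141, 0.001, 1.604]
force: [-1.1, -1.3, 4.9]
opening: 0.0002
grasp_force: 2.7
```

Firm contact, so the strap is on its stop. I'll raise the tool and check.

carry_out(series=[[0,0,0,0,0,0.5,0],[0,0,0,0,0,0,0],[0,0,0,0,0,0,0],[0,0,0,0,0,-15,0],[0,0,0,0,0,-35,0]])

```text
t: 21.15
ee_pos: [0.5232, 0.2949, 0.1517]
ee_rot: [-3.135, 0.003, 1.604]
force: [0.9, 0.8, -0.5]
opening: 0.0
grasp_force: 0.0
```

carry_out(series=[[0,0,0,0,0,-45,0],[0,0,0,-45,0,-45,0],[0,0,0,-45,0,0,0],[0,0,0,-30,0,0,0],[0,0,0,0,0,0,0]])

```text
t: 21.65
ee_pos: [0.5296, 0.1827, 0.2357]
ee_rot: [3.14, 0.001, 1.6]
force: [0.4, -0.5, -0.1]
opening: -0.0001
grasp_force: 0.0
```

```bash
python3 - <<'E'
from h import *
s=manip.get_state();print(s['t'],s['ee_pos'],s['force'])
im,d,ci=snap('wrist'); P=cloud(d,ci); X,Y,Z=np.moveaxis(P,-1,0)
cv2.imwrite('pics/w10.png',im[...,::-1])
for x in(.508,.536):
  print([round(float(np.median(Z[(d>0)&(abs(X-x)<.004)&(abs(Y-y)<.004)])),4) for y in(.275,.29,.30,.31,.32,.33,.34,.35)])
print([round(float(np.median(Z[(d>0)&(abs(X-x)<.006)&(abs(Y-.25)<.008)])),4) for x in(.48,.505,.55,.57,.588)])
E
```

```text
21.65 [0.5296 0.1827 0.2357] [ 0.4481 -0.5151 -0.1127]
[0.0909, 0.0948, 0.0948, 0.0949, 0.0951, 0.0949, 0.095, nan]
[0.0907, 0.0953, 0.0952, 0.0954, 0.0953, 0.0953, 0.0951, nan]
[0.0908, 0.0908, 0.0909, 0.0909, 0.0905]
  return _methods._mean(a, axis=axis, dtype=dtype,
  ret = ret.dtype.type(ret / rcount)
```

View pics/w10.png

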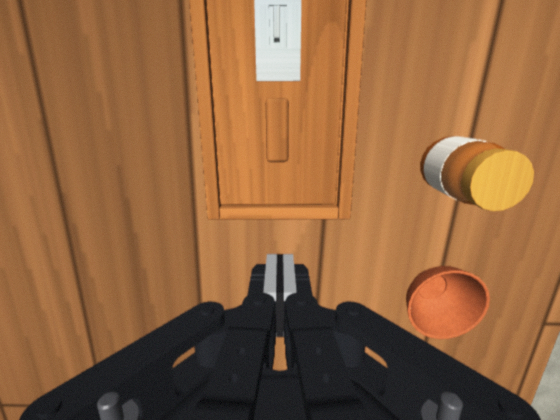

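The strap is flat, with its top at 0.095 all along, and the staple shows through the slot at (278,25). The lid is flush and the gripper is clear of everything, so I'm handing in.

```bash
python3 -c "
from workcell import manip
print(manip.close_job())"
```

```text
the job is handed in; nothing more can be done
None
```

I handed the job in at about 22 s: the lid was laid flat on the counter, then set flush in the chest with its staple at the hasp's end, and the hasp is flat with the staple through its slot; the burner, bowl and jar were not touched, and no verdict came back.

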